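Bring the pearl fish round to the pointer on the ratchet stand

TASK

The ratchet stand is set to turn the wrong way: flip the red pawl lever over to its clockwise side and leave it there, then swing the wooden-knobbed crank back and forth to ratchet the turntable clockwise until the head of the pearl fish on the lid points at the brass pointer. The lacquer on that lid is still soft, so do not touch the lid or its turntable; let go of the crank at the end.

Things in the scene. Friction and masses are not known exactly. Their poses are not given: they have to be found in the camera images.
- stand: fixed ratchet stand on a dark wooden board 200 x 200 x 18 mm; origin at the centre of the board's underside, on the bench. The upright z axis through it is the common axis of turntable and crank. Its -x axis points from that axis to the brass pointer (post 84 mm from the axis, 60 mm high). The crank sticks out to its -y side
- crank (a joint): angle of the crank about the stand's axis, rad, positive counter-clockwise seen from above; 0: crank along the stand's -y. Stops at -0.5 and +0.5; starts at -0.4 to +0.3; stays where left. A flat steel arm 24 mm wide, top 28 mm above the bench, passing under the turntable. At the knob about 3 N move it alone, 7 N when it drives the turntable
- crank_knob (a point): centre of the crank's upright round wooden knob, 67 mm above the bench, 180 mm from the stand's axis; knob 22 mm in diameter, from 36 to 98 mm above the bench; it does not spin on the arm. With the pawl on its clockwise side, clockwise swings (crank angle falling) drive the turntable after 0 to 0.31 rad of idle travel; swings back click over the teeth and leave it standing
- pawl_peg (a point): centre of the upright red peg on the pawl lever, 76 mm above the bench; peg 10 mm in diameter, from 54 to 92 mm above the bench. The lever pivots on the crank arm 82 mm from the stand's axis; the peg is 34 mm from that pivot on the side towards the knob. Pushed sideways across the arm, clockwise, it travels about 38 mm from stop to stop; takes about 3 N; stays where left
- pawl (a joint): angle of the pawl lever against the crank arm, rad, positive counter-clockwise seen from above: +0.6 is its counter-clockwise stop (drives the turntable counter-clockwise; start +0.5 to +0.6), 0 is in line with the arm, -0.6 is its clockwise stop (drives clockwise). Flipped means below -0.35
- turntable (a joint): angle of the toothed turntable (20 brass teeth, 112 mm over the teeth) with the lid on it, rad, positive counter-clockwise seen from above: 0 is the fish's head exactly at the brass pointer. Starts at +1.1 to +1.9, has to come down to 0; its stiff bearing keeps it where it is left
- lid: turntable with a round black lacquered lid fixed on it; lid 96 mm in diameter, top 58 mm above the bench, with a pearly inlaid fish about 75 mm long (rounded head with a black eye, forked tail); origin on the stand's axis at bench height; its -x axis points to the fish's head. Neither lid nor toothed wheel may be touched

How it is judged:
By the outcome, as a careful person would: the job done as asked, in the order asked, and still so for the second after the job is handed in, with the robot touching nothing.
It also fails if it takes over 67 s, if anything falls off the work surface, if the arm or the gripper's body presses on something with over 40 N, if the wrist force passes 120 N, or if a joint passes its speed limit or range.

ROBOT

A 6-joint arm with a two-finger parallel gripper is mounted at the origin on the work surface. World frame = base frame: x ahead of the robot, y to its left, z up, the work surface at z = 0. Lengths are in m, angles in rad, forces in N, time in s.
With the tool pointing down it reaches from about 0.3 to 0.875 m from the base axis. Payload 6.4 kg.
Tool frame: the origin (TCP) lies midway between the tips of the shut fingers; the grasp point (between the pads) lies 19 mm behind it; z points along the fingers, y is the line along which they close (so a half turn about z gives the same grasp; the last joint's range is limited). The gripper opens to 85 mm and grips with 20 to 120 N. Pads are 22 mm wide; open, the fingers measure 114 mm over their backs; the gripper's body (76 mm by 85 mm) begins 54 mm behind the grasp point. The pads swing forward as they close: fully open they stand 13 mm farther back than shut.
Start: joints at [1.127, 0.181, 1.607, -0, 1.354, -0.206], TCP at [0.135, 0.559, 0.231] pointing down, gripper open.
Joint ranges: [-2.99, 2.99], [-0.89, 2.07], [0.3, 2.58], [-1.14, 4.28], [0, 2.63], [-3.12, 3.12]. Speed limits (rad/s): [2.57, 2.57, 3.01, 3.14, 3.14, 3.14].

INTERFACE

Orientations are given as a unit quaternion [w, x, y, z].
In Python, from bench import status, camera, ctrl gives the robot as it stands. The module is installed in compiled form; this text tells all that it offers.
- The arm moves only by the shell command python3 -m handwheel 'ROWS'. ROWS is JSON, a list that holds one entry, the list of rows, each a list of 7 numbers: the opening, from -1 (shut) to 1 (fully open), then the shift along the tool's x, y, z in cm, then the turn, a rotation vector about the tool's x, y, z in degrees. A call has 1 to 10 rows; each row is the pose to reach, as a shift and turn from the pose commanded when the call began, along the tool's axes at that moment; what a row does not reach only later rows make up. A row lasts 1/8 s, in which the tool goes at most 62.5 mm and 10.7 degrees, less where a joint would pass 70% of its speed; a pose out of reach is approached as far as the arm can. A call with a gripper value outside its range is refused whole. The fingers move at their own pace and stop on an object; the grip force is fixed at half the most. Time passes only in rows, so rows that repeat a pose let the fingers close. It gives the time, the measured TCP pose, the force, the opening and the grip force at its end, in the units of the state.
- status.get_obs(): the state, without advancing time (a new reading comes with each control period).
- camera(name): name is "scene" or "top" or "wrist"; returns a dict with "frame" (420x560x3 uint8, blue, green, red), "depth" (420x560 float32, m along the optical axis (not along the pixel's ray), 0 where there is no reading), "fx", "fy", "cx", "cy" (pixels), "dist" ([k1, k2, p1, p2, k3] as OpenCV has them; the pictures are not rectified), "extrinsics" (4x4, takes a point from camera to world coordinates); the wrist camera has in their place "hand_eye" (4x4, takes a point from camera to tool coordinates, whose origin is the TCP and whose axes are the flange's). Camera axes: x right, y down, z forward; pixel columns grow to the right and rows downward; lengths in m; the calibration is good to about 2 mm. A picture is of the moment at which its call begins: read the wrist's pose just before it.
- ctrl.hand_in(): hands the job in; it is judged then, once.
The state is a dict: "time_s": time; "q": joint angles; "dq": joint speeds; "joint_efforts": joint torques, N m; "eef_pos": TCP position; "eef_rot": TCP orientation; "wrist_force": force on the tool from outside, world axes, zero at the start; "torque": the same for the moment, N m; "opening": opening from 0.0 (shut) to 1.0 (fully open); "grasp_force": force on a finger pad.
Only numpy, scipy, OpenCV 4.12 (cv2) and the standard library are available. Lean on these libraries where they do the work, as an engineer would, in place of code of your own. Each camera call takes 0.05 s, during which the arm holds its last target. There are 200 camera calls.

## Working session

There is one attempt and no reset: what is moved stays moved. The work goes in short steps, Python scripts to look and compute and a shell command to move; the robot and the scene stay as the last step left them, time stands still between calls to the robot, and variables do not carry over. Pictures are saved under pics/ and viewed, at most 10 in all, crops included, and the job is handed in when it is done.

```bash
mkdir -p pics; cat > h.py <<'E'
import numpy as np, cv2
from bench import status, camera, ctrl
def ray(c,u,v):
    K=np.array([[c['fx'],0,c['cx']],[0,c['fy'],c['cy']],[0,0,1]])
    p=cv2.undistortPoints(np.array([[[u,v]]],float),K,np.array(c['dist'],float))[0,0]
    T=np.array(c['extrinsics']); return T[:3,3],T[:3,:3]@np.array([p[0],p[1],1])
def onz(c,u,v,z):
    o,d=ray(c,u,v); return o+d*(z-o[2])/d[2]
E
python3 - <<'E'
from h import *
print(status.get_obs())
for n in ('scene','top'):
    c=camera(n); cv2.imwrite(f'pics/{n}0.png',c['frame']); print(n,c['fx'],np.round(c['extrinsics'],3).tolist())
E
```

```text
{'time_s': 0.0, 'q': array([ 1.12669281e+00,  1.81549592e-01,  1.60803364e+00, -1.47361692e-05,
        1.35379846e+00, -2.06286257e-01]), 'dq': array([ 0.00049888,  0.00076788, -0.00097377,  0.00073817, -0.0001846 ,
       -0.00066808]), 'joint_efforts': array([ 9.93897265e-04, -4.44869971e+01, -3.51339054e+01, -2.14817169e-04,
        9.34710726e-03,  3.80826592e-06]), 'eef_pos': array([0.13519071, 0.55829845, 0.23036696]), 'eef_rot': array([-2.78976621e-04,  1.18626986e-01,  9.92938486e-01, -8.49935693e-04]), 'wrist_force': array([-0.40393754, -0.14377208, -0.73005825]), 'torque': array([-0.00694316,  0.0259849 , -0.05898797]), 'grasp_force': 0.0, 'opening': 0.99590752050536}
scene 418.398590549845 [[-0.018, 0.642, -0.766, 1.094], [1.0, 0.012, -0.013, 0.062], [0.001, -0.766, -0.643, 0.506], [0.0, 0.0, 0.0, 1.0]]
top 456.1664234997395 [[-0.009, -0.977, 0.212, 0.465], [-1.0, 0.008, -0.003, 0.028], [0.001, -0.213, -0.977, 0.709], [0.0, 0.0, 0.0, 1.0]]
```

View pics/top0.png

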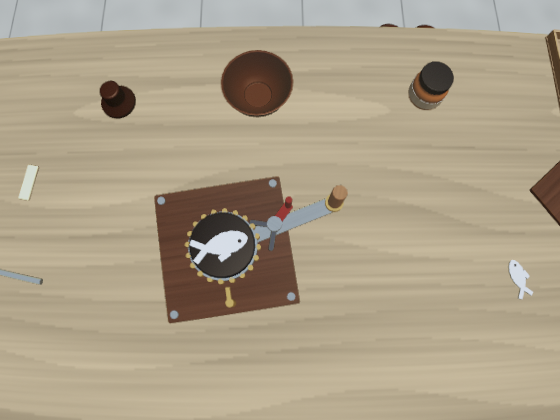

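View pics/scene0.png

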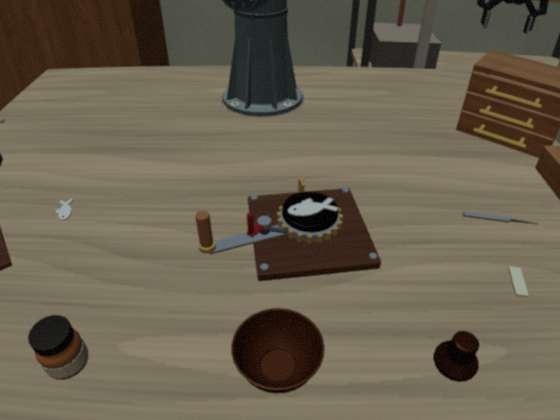

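The top view shows the board centred near (227,249), the lid at (222,245) and the fish eye at (239,240) with its tail to the left. The knob is at (338,193), the red peg at (289,200) and the brass pointer at (229,302). Next I'll take metric measurements and a rectified, enlarged view of the lid.

```bash
cat >> h.py <<'E'
def px(c,P):
    T=np.linalg.inv(np.array(c['extrinsics'])); K=np.array([[c['fx'],0,c['cx']],[0,c['fy'],c['cy']],[0,0,1]])
    return cv2.projectPoints(np.array(P,float).reshape(-1,3),cv2.Rodrigues(T[:3,:3])[0],T[:3,3],K,np.array(c['dist'],float))[0].reshape(-1,2)
def ortho(c,cx,cy,z,half,n=560):
    # up = +x world, left = +y world
    g=(np.arange(n)+.5)/n*2*half-half
    Y,X=np.meshgrid(cy-g,cx-g); 
    m=px(c,np.stack([X,Y,np.full_like(X,z)],-1)).astype(np.float32).reshape(n,n,2)
    return cv2.remap(c['frame'],m[...,0],m[...,1],cv2.INTER_CUBIC)
def comps(mask,amin=4):
    n,l,s,ce=cv2.connectedComponentsWithStats(mask.astype(np.uint8)); return [(s[i,4],ce[i],s[i]) for i in range(1,n) if s[i,4]>=amin]
E
python3 - <<'E'
from h import *
c=camera('top'); f=c['frame'].astype(int); b,g,r=f[...,0],f[...,1],f[...,2]
S=np.array([onz(c,u,v,.019)[:2] for u,v in [(161,200),(273,183),(291,296),(174,314)]])
print('screws',S,S.mean(0)); d=(S[1]+S[2]-S[0]-S[3]); print('stand -y dir deg',np.degrees(np.arctan2(d[1],d[0])))
e=(S[2]+S[3]-S[0]-S[1]); print('stand -x dir',np.degrees(np.arctan2(e[1],e[0])))
red=(r>90)&(g<40)&(b<40)
for a in comps(red,6): print('red',a, onz(c,*a[1],.076))
print('peg top',onz(c,289,199,.092),'knob top',onz(c,340,188,.098),'ptr',onz(c,229,302,.018))
A=S.mean(0)
im=ortho(c,*A,.058,.075); cv2.imwrite('pics/lid0.png',im)
im2=ortho(c,A[0],A[1]-.11,.092,.11); 
cv2.imwrite('pics/m0.png',np.hstack([cv2.resize(im,(400,400)),cv2.resize(im2,(400,400))]))
print(A)
E
```

```text
screws [[0.62722208 0.20659873]
 [0.65300137 0.03105952]
 [0.47847331 0.00546506]
 [0.45243283 0.18024947]] [0.5527824 0.1058432]
stand -y dir deg -81.58583936790599
stand -x dir -171.54205620653485
peg top [0.60989436 0.00871271 0.092     ] knob top [ 0.62359211 -0.06209343  0.098     ] ptr [0.47023605 0.09806024 0.018     ]
[0.5527824 0.1058432]
```

View pics/m0.png

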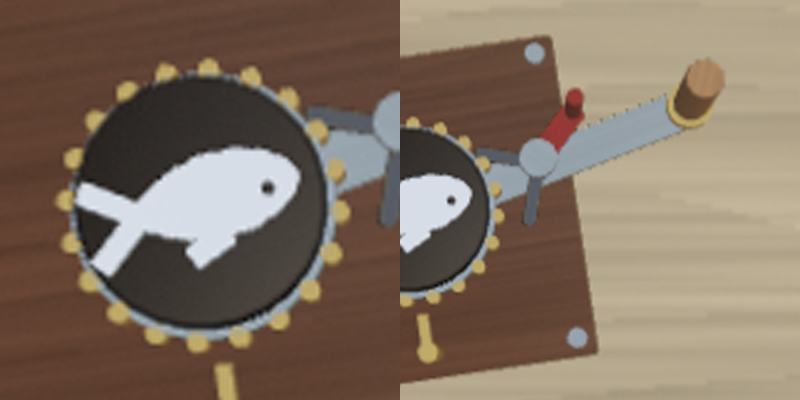

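The lid close-up shows the fish heading about 97° counter-clockwise of the pointer. The crank is at about +0.25 rad and the peg is on its counter-clockwise side. I'll add a helper that converts a world target into tool-axis shifts.

```bash
cat >> h.py <<'E'
from scipy.spatial.transform import Rotation as Ro
AX=np.array([.5528,.1058]); YAW=8.43
def pose():
    o=status.get_obs(); q=o['eef_rot']; return o,Ro.from_quat([q[1],q[2],q[3],q[0]])
def plan(x,y,z,yd):
    o,R=pose(); a=np.radians(yd); Y=np.array([np.cos(a),np.sin(a),0]); Z=np.array([0,0,-1.]); X=np.cross(Y,Z)
    T=Ro.from_matrix(np.stack([X,Y,Z],1))
    s=R.inv().apply(np.array([x,y,z])-o['eef_pos'])*100; t=(R.inv()*T).as_rotvec(degrees=True)
    print(np.round(s,2).tolist(),np.round(t,1).tolist())
def knob(th,r=.180):  # crank angle -> knob xy and tangential (ccw) yaw deg
    a=np.radians(YAW-90)+th; return AX[0]+r*np.cos(a),AX[1]+r*np.sin(a),YAW+np.degrees(th)
E
python3 -c "
from h import *
plan(.636,.0196,.15,22.9);plan(.636,.0196,.068,22.9)"
```

```text
[-61.36, -40.56, 8.1] [-0.1, 0.0, 53.5]
[-61.36, -40.55, 16.3] [-0.1, 0.0, 53.5]
```

```bash
python3 -m handwheel '[[[-1,-20,-13,0,0,0,18],[-1,-40,-26,2,0,0,36],[-1,-50,-33,4,0,0,53.5],[-1,-61.4,-40.6,6,0,0,53.5],[-1,-61.4,-40.6,8,0,0,53.5],[-1,-61.4,-40.6,8,0,0,53.5],[-1,-61.4,-40.6,8,0,0,53.5],[-1,-61.4,-40.6,8,0,0,53.5],[-1,-61.4,-40.6,8,0,0,53.5],[-1,-61.4,-40.6,8,0,0,53.5]]]'
```

```text
time_s: 1.4
eef_pos: [0.5594, 0.1023, 0.1665]
eef_rot: [-0.0, 0.553, 0.833, 0.0]
wrist_force: [0.6, 0.1, -0.1]
opening: 0.001
grasp_force: 0.0
```

```bash
python3 -m handwheel '[[[-1,0,0,0,0,0,0],[-1,0,0,0,0,0,0]]]'; python3 -c "
from h import *
plan(.636,.0196,.068,22.9)
c=camera('wrist'); cv2.imwrite('pics/w0.png',c['frame']); print(np.round(c['hand_eye'],3))
"
```

```text
time_s: 1.65
eef_pos: [0.5578, 0.104, 0.1663]
eef_rot: [-0.001, 0.553, 0.833, -0.0]
wrist_force: [-1.1, 0.1, -0.4]
opening: -0.0
grasp_force: 0.0
[-10.82, 3.95, 9.82] [-0.1, -0.1, -0.1]
[[-0.    -0.961 -0.277  0.071]
 [ 1.    -0.     0.     0.   ]
 [-0.    -0.277  0.961 -0.142]
 [ 0.     0.     0.     1.   ]]
```

```bash
python3 -m handwheel '[[[-1,-5.4,2,0,0,0,0],[-1,-10.8,4,0,0,0,0],[-1,-10.8,4,3,0,0,0],[-1,-10.8,4,3,0,0,0],[-1,-10.8,4,3,0,0,0]]]'; python3 -c "
from h import *
plan(.636,.0196,.068,22.9)
c=camera('wrist'); cv2.imwrite('pics/w0.png',c['frame'])
"
```

```text
time_s: 2.33
eef_pos: [0.6368, 0.0216, 0.1378]
eef_rot: [0.0, 0.552, 0.834, 0.0]
wrist_force: [0.4, -0.6, 0.0]
opening: 0.001
grasp_force: 0.0
[-0.15, -0.15, 6.98] [0.0, -0.0, 0.1]
```

View pics/w0.png

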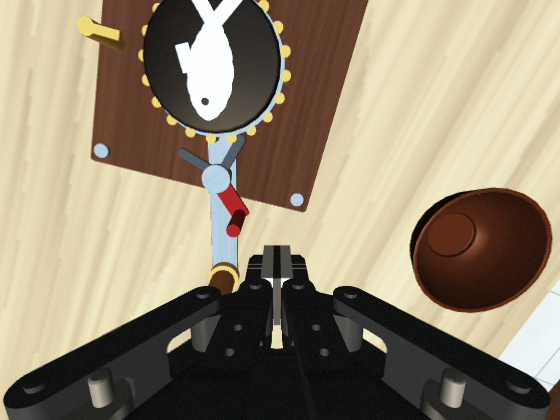

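The fingers stand on the counter-clockwise side of the red peg (peg tip at (234,228), fingertips at (278,255)), with clear space below. I'll go down and push clockwise, which is along tool -y.

```bash
python3 -m handwheel '[[[-1,-0.15,-0.15,3.5,0,0,0],[-1,-0.15,-0.15,6.9,0,0,0],[-1,-0.15,-0.15,6.9,0,0,0],[-1,-0.15,-1.2,6.9,0,0,0],[-1,-0.15,-2.2,6.9,0,0,0],[-1,-0.15,-3.2,6.9,0,0,0],[-1,-0.15,-4.3,6.9,0,0,0],[-1,-0.15,-4.3,6.9,0,0,0]]]'; python3 -c "
from h import *
c=camera('top'); cv2.imwrite('pics/t1.png',ortho(c,.6,0.02,.06,.13))
c=camera('wrist'); cv2.imwrite('pics/w1.png',c['frame'])
"
```

```text
time_s: 3.38
eef_pos: [0.5988, 0.0015, 0.07]
eef_rot: [0.001, 0.553, 0.833, 0.001]
wrist_force: [2.4, 0.3, 0.7]
opening: 0.002
grasp_force: 0.9
```

View pics/w1.png

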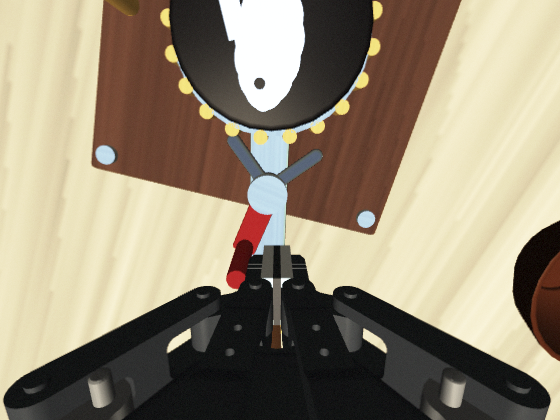

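The lever has swung across: its pivot is at (267,195) and the peg base at (243,248), about 26° to the clockwise side. I'll push a little further to reach the stop, then back off and lift.

```bash
python3 -m handwheel '[[[-1,0,-0.3,0,0,0,0],[-1,0,-0.6,0,0,0,0],[-1,0,-0.6,0,0,0,0]]]'; python3 -m handwheel '[[[-1,0,1,0,0,0,0],[-1,0,1,0,0,0,0],[-1,0,1,-4,0,0,0],[-1,0,1,-8,0,0,0],[-1,8,1,-8,0,0,0],[-1,12,6,-8,0,0,0],[-1,12,12,-8,0,0,0],[-1,12,16,-8,0,0,0],[-1,12,16,-8,0,0,0]]]'; python3 -c "
from h import *
c=camera('top'); a=cv2.resize(ortho(c,.6,0.02,.092,.13),(400,400)); b=cv2.resize(ortho(c,*AX,.058,.075),(400,400)); cv2.imwrite('pics/t1.png',np.hstack([b,a]))
print('lid',px(c,[*AX,.058]))
"
```

```text
time_s: 3.85
eef_pos: [0.5931, 0.0006, 0.0683]
eef_rot: [0.0, 0.553, 0.833, 0.001]
wrist_force: [4.5, 4.7, 3.1]
opening: 0.004
grasp_force: 2.6
time_s: 4.97
eef_pos: [0.6944, 0.1736, 0.1457]
eef_rot: [-0.001, 0.552, 0.834, -0.001]
wrist_force: [-0.3, -0.1, -0.5]
opening: 0.0
grasp_force: 0.0
lid [[221.38038918 243.62632492]]
```

View pics/t1.png

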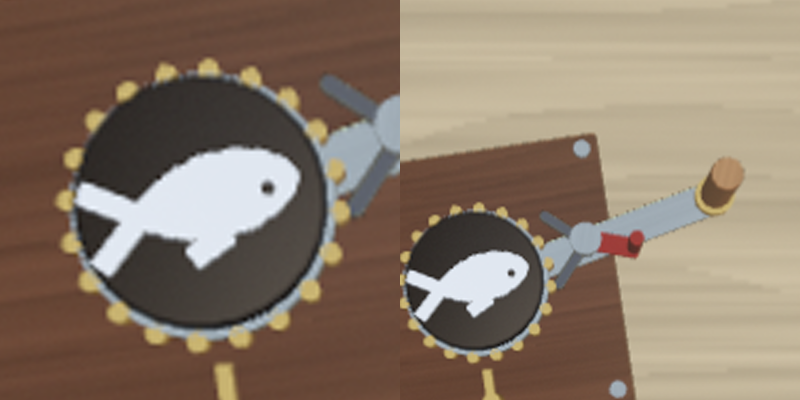

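The pawl is at its clockwise stop: pivot (586,238), peg (637,238). The crank is at about +0.23 and the lid hasn't moved. Next I'll cage the knob.

```bash
python3 -c "
from h import *
x,y,w=knob(.23,.181); print(x,y,w); plan(x,y,.14,w);plan(x,y,.055,w)"
```

```text
0.6194541270596293 -0.06248020485463757 21.608029288008936
[-18.8, -15.94, 0.62] [-0.2, -0.0, 1.3]
[-18.81, -15.91, 9.12] [-0.2, -0.0, 1.3]
```

```bash
python3 -m handwheel '[[[0.1,-5,-4.2,0.4,0,0,1.3],[0.1,-10,-8.4,0.4,0,0,1.3],[0.1,-15,-12.6,0.4,0,0,1.3],[0.1,-18.8,-15.9,0.6,0,0,1.3],[0.1,-18.8,-15.9,0.6,0,0,1.3],[0.1,-18.8,-15.9,0.6,0,0,1.3],[0.1,-18.8,-15.9,0.6,0,0,1.3]]]'; python3 -c "
from h import *
x,y,w=knob(.23,.181); plan(x,y,.055,w)
c=camera('wrist'); cv2.imwrite('pics/w2.png',c['frame'])"
```

```text
time_s: 5.9
eef_pos: [0.6199, -0.0613, 0.142]
eef_rot: [-0.0, 0.562, 0.827, 0.0]
wrist_force: [0.3, -0.6, -0.6]
opening: 0.548
grasp_force: 0.0
[-0.1, -0.09, 8.7] [0.0, -0.0, 0.1]
```

View pics/w2.png

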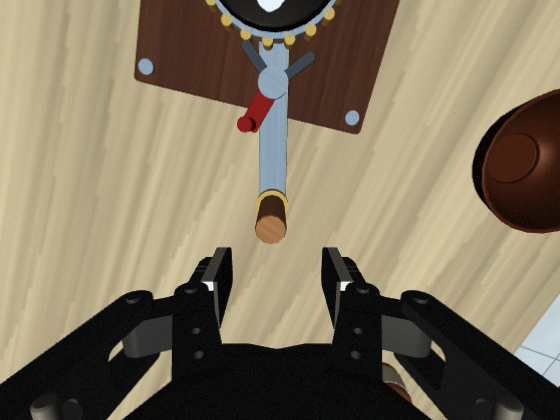

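The knob at (270,228) sits between the fingers (232–322). I'll descend and narrow the gap to a loose cage.

```bash
python3 -m handwheel '[[[0.1,0,-0.2,4,0,0,0],[0.1,0,-0.2,8.7,0,0,0],[0.1,0,-0.2,8.7,0,0,0],[-0.35,0,-0.2,8.7,0,0,0],[-0.35,0,-0.2,8.7,0,0,0],[-0.35,0,-0.2,8.7,0,0,0]]]'; python3 -c "
from h import *
for t in (.36,.49): plan(*knob(t,.181)[:2],.055,knob(t)[2])"
```

```text
time_s: 6.7
eef_pos: [0.6194, -0.0636, 0.0569]
eef_rot: [0.002, 0.562, 0.827, 0.001]
wrist_force: [0.5, 0.1, 0.2]
opening: 0.326
grasp_force: 0.0
[0.26, 2.39, 0.19] [0.1, 0.1, -7.5]
[0.71, 4.7, 0.2] [0.1, 0.1, -14.9]
```

```bash
python3 -m handwheel '[[[-0.35,0.1,1.2,0.1,0,0,-3.8],[-0.35,0.26,2.4,0.1,0,0,-7.5],[-0.35,0.45,3.6,0.1,0,0,-11],[-0.35,0.72,4.8,0.1,0,0,-15],[-0.35,0.72,4.8,0.1,0,0,-15]]]'; python3 -c "
from h import *
for t in (.3,.1,-.1,-.3,-.49): plan(*knob(t,.181)[:2],.055,knob(t)[2])"
```

```text
time_s: 7.32
eef_pos: [0.6611, -0.039, 0.0549]
eef_rot: [0.001, 0.45, 0.893, 0.0]
wrist_force: [-0.2, 1.2, -0.3]
opening: 0.328
grasp_force: 0.0
[0.31, -3.51, -0.01] [0.1, 0.1, 10.9]
[1.34, -6.97, -0.02] [0.1, 0.1, 22.4]
[3.05, -10.16, -0.03] [0.1, 0.1, 33.9]
[5.35, -12.94, -0.03] [0.1, 0.0, 45.3]
[8.01, -15.12, -0.04] [0.1, 0.0, 56.2]
```

```bash
python3 -m handwheel '[[[-0.35,0.1,-1.75,0,0,0,5.5],[-0.35,0.31,-3.5,0,0,0,10.9],[-0.35,0.75,-5.25,0,0,0,16.6],[-0.35,1.34,-7,0,0,0,22.4],[-0.35,2.12,-8.6,0,0,0,28.1],[-0.35,3.05,-10.2,0,0,0,33.9],[-0.35,4.12,-11.6,0,0,0,39.6],[-0.35,5.35,-12.95,0,0,0,45.3],[-0.35,7.9,-15,0,0,0,55],[-0.35,7.9,-15,0,0,0,55]]]'; cat >> h.py <<'E'
def fish(save=None):
    c=camera('top'); im=ortho(c,*AX,.058,.075); f=im.astype(int)
    yy,xx=np.mgrid[:560,:560]; R=np.hypot(xx-279.5,yy-279.5)*.15/560
    m=((f.min(2)>130)&(R<.0475)).astype(np.uint8)
    if save: cv2.imwrite(save,cv2.resize(im,(400,400)))
    X=(279.5-yy)*.15/560; Y=(279.5-xx)*.15/560
    dark=cv2.morphologyEx(m,cv2.MORPH_CLOSE,np.ones((19,19)))-m
    e=max(comps(dark,20),key=lambda a:a[0]*(np.hypot(*(a[1]-279.5))*.15/560>.018),default=None)
    P=np.stack([X[m>0],Y[m>0]],1); mu=P.mean(0); w,V=np.linalg.eigh(np.cov(P.T)); v=V[:,1]
    out={'area':m.sum(),'mean':mu.round(4)}
    if e is not None:
        eye=np.array([279.5-e[1][1],279.5-e[1][0]])*.15/560; out['eye']=eye.round(4)
        if v@eye<0: v=-v
        out['eye_ang']=ang(eye)
    out['pca']=ang(v); return out
def ang(v):
    a=np.arctan2(v[1],v[0])-np.radians(YAW+180); return round((a+np.pi)%(2*np.pi)-np.pi,3)
E
python3 -c "
from h import *
print(fish('pics/l2.png')); plan(*knob(.5,.181)[:2],.055,knob(.5)[2])
im=cv2.imread('pics/lid0.png')
camera0=camera; import h
"
```

```text
time_s: 8.57
eef_pos: [0.4917, -0.0647, 0.0545]
eef_rot: [0.0, 0.811, 0.585, 0.0]
wrist_force: [-0.1, 0.4, -0.2]
opening: 0.329
grasp_force: 0.0
{'area': np.uint64(29567), 'mean': array([-0.0007,  0.0022]), 'eye': array([-0.0128, -0.0227]), 'eye_ang': np.float64(0.91), 'pca': np.float64(1.03)}
[7.83, 15.24, -0.02] [0.1, 0.0, -55.4]
```

View pics/l2.png

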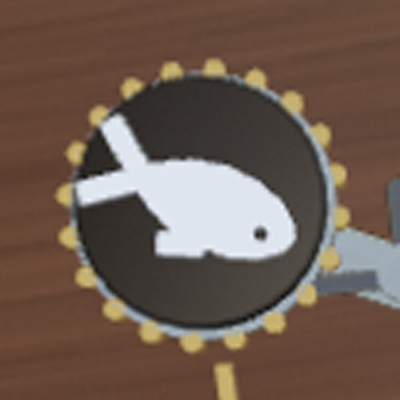

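The lid has turned about 0.7 rad clockwise, with the nose at (295,250) and the tail at upper left. I'll refine the heading with an ellipse fitted to the body, tail and fin removed.

```bash
cat >> h.py <<'E'
def body(path,n=560):
    im=cv2.resize(cv2.imread(path),(n,n),interpolation=cv2.INTER_CUBIC).astype(int)
    yy,xx=np.mgrid[:n,:n]; m=((im.min(2)>120)&(np.hypot(xx-n/2,yy-n/2)*.15/n<.0475)).astype(np.uint8)
    m=cv2.morphologyEx(m,cv2.MORPH_CLOSE,cv2.getStructuringElement(2,(21,21)))
    for k in (61,75,89):
        o=cv2.morphologyEx(m,cv2.MORPH_OPEN,cv2.getStructuringElement(2,(k,k)))
        ct=max(cv2.findContours(o,0,1)[0],key=cv2.contourArea)
        (cx,cy),(a,b),t=cv2.fitEllipse(ct); s=.15/n
        d=np.array([-np.sin(np.radians(t+90)),-np.cos(np.radians(t+90))])
        # world dir of long axis: image (cos,sin) -> X=-v, Y=-u
        w,V=np.linalg.eigh(np.cov(ct[:,0].T)); u,v=V[:,1]; d2=np.array([-v,-u])
        Pt=ct[:,0]; r=np.hypot(*(Pt-n/2).T); f=Pt[r>np.quantile(r,.97)].mean(0)-n/2
        u,v=np.cos(np.radians(t+90)),np.sin(np.radians(t+90))
        print(k,'ell',ang(np.array([-v,-u])),'ctr mm',round((n/2-cy)*s*1e3,1),round((n/2-cx)*s*1e3,1),'ax',round(a*s*1e3,1),round(b*s*1e3,1),'nose',ang(-f[::-1]))
E
python3 -c "
from h import *
body('pics/lid0.png');body('pics/l2.png')"
```

```text
61 ell -1.373 ctr mm 0.3 -6.3 ax 36.2 60.8 nose 1.7
75 ell -1.385 ctr mm 0.6 -6.8 ax 35.7 59.2 nose 1.697
89 ell -1.389 ctr mm 0.9 -7.0 ax 35.3 57.0 nose 1.703
61 ell -2.031 ctr mm -4.1 -4.9 ax 36.1 61.5 nose 1.005
75 ell -2.038 ctr mm -4.1 -5.4 ax 35.9 59.5 nose 1.015
89 ell -2.048 ctr mm -4.0 -5.8 ax 35.6 57.8 nose 1.002
```

```bash
cat >> h.py <<'E'
def prof(path,th,n=560):
    im=cv2.resize(cv2.imread(path),(n,n),interpolation=cv2.INTER_CUBIC).astype(int)
    yy,xx=np.mgrid[:n,:n]; s=.15/n*1e3
    m=((im.min(2)>120)&(np.hypot(xx-n/2,yy-n/2)*s<47.5))
    X=(n/2-.5-yy)*s; Y=(n/2-.5-xx)*s; a=th+np.radians(YAW+180)
    F=(np.cos(a)*X+np.sin(a)*Y)[m]; L=(-np.sin(a)*X+np.cos(a)*Y)[m]
    for k in range(-42,40,4):
        q=L[(F>=k)&(F<k+1)]
        if len(q): print(k,'%.1f %.1f mid %.1f'%(q.min(),q.max(),(q.min()+q.max())/2),end=' | ')
    print()
E
python3 -c "
from h import *
prof('pics/lid0.png',1.70);prof('pics/l2.png',1.005)"
```

```text
-42 -18.0 17.9 mid -0.0 | -38 -17.2 17.0 mid -0.1 | -34 -14.2 13.9 mid -0.1 | -30 -10.9 10.6 mid -0.2 | -26 -8.1 7.7 mid -0.2 | -22 -7.2 7.0 mid -0.1 | -18 -9.5 9.2 mid -0.1 | -14 -11.4 11.3 mid -0.1 | -10 -20.7 13.1 mid -3.8 | -6 -24.7 14.8 mid -5.0 | -2 -23.0 15.0 mid -4.0 | 2 -21.9 16.3 mid -2.8 | 6 -20.3 16.4 mid -2.0 | 10 -16.2 15.6 mid -0.3 | 14 -16.4 15.8 mid -0.3 | 18 -16.0 15.6 mid -0.2 | 22 -14.2 13.9 mid -0.1 | 26 -13.1 12.8 mid -0.2 | 30 -10.7 35.9 mid 12.6 | 34 -8.1 32.8 mid 12.3 | 38 -2.9 1.6 mid -0.6 | 
-42 -19.3 16.8 mid -1.3 | -38 -18.7 16.2 mid -1.3 | -34 -15.8 12.7 mid -1.5 | -30 -12.9 9.8 mid -1.5 | -26 -9.3 7.2 mid -1.1 | -22 -7.9 6.3 mid -0.8 | -18 -10.2 8.6 mid -0.8 | -14 -11.9 10.6 mid -0.7 | -10 -20.9 46.4 mid 12.8 | -6 -25.1 47.1 mid 11.0 | -2 -23.8 15.0 mid -4.4 | 2 -22.3 15.8 mid -3.3 | 6 -20.8 46.9 mid 13.0 | 10 -16.5 46.3 mid 14.9 | 14 -16.4 15.8 mid -0.3 | 18 -15.9 43.6 mid 13.9 | 22 -14.4 42.0 mid 13.8 | 26 -13.1 39.7 mid 13.3 | 30 -11.1 36.7 mid 12.8 | 34 -7.8 32.6 mid 12.4 | 38 -2.9 3.0 mid 0.1 |
```

The profile is symmetric, so the heading is well measured: 1.70 at the start and about 1.03 now. I'll do another full swing back and forth.

```bash
python3 -c "
from h import *
for t in (-.3,-.1,.1,.3,.5): plan(*knob(t,.181)[:2],.055,knob(t)[2])"
```

```text
[0.26, 3.34, -0.03] [0.1, 0.0, -9.6]
[1.22, 6.83, -0.03] [0.1, 0.0, -21.0]
[2.84, 10.06, -0.03] [0.1, 0.0, -32.5]
[5.08, 12.9, -0.02] [0.1, 0.0, -43.9]
[7.83, 15.24, -0.02] [0.1, 0.0, -55.4]
```

```bash
python3 -m handwheel '[[[-0.35,0.06,1.7,0,0,0,-4.8],[-0.35,0.26,3.35,0,0,0,-9.6],[-0.35,0.66,5.1,0,0,0,-15.3],[-0.35,1.22,6.8,0,0,0,-21],[-0.35,1.96,8.45,0,0,0,-26.8],[-0.35,2.84,10.05,0,0,0,-32.5],[-0.35,3.9,11.5,0,0,0,-38.2],[-0.35,5.1,12.9,0,0,0,-43.9],[-0.35,7.9,15.3,0,0,0,-55.4],[-0.35,7.9,15.3,0,0,0,-55.4]]]';python3 -c "
from h import *
print(fish('pics/l3.png')); prof('pics/l3.png',1.03)
for t in (.3,.1,-.1,-.3,-.49): plan(*knob(t,.181)[:2],.055,knob(t)[2])"
```

```text
time_s: 9.88
eef_pos: [0.6636, -0.0378, 0.0529]
eef_rot: [-0.001, 0.444, 0.896, -0.0]
wrist_force: [-0.5, -0.5, -0.6]
opening: 0.329
grasp_force: 0.0
{'area': np.uint64(9413), 'mean': array([0.0138, 0.0248]), 'eye': array([0.0128, 0.0307]), 'eye_ang': np.float64(-2.113), 'pca': np.float64(-0.939)}
-42 -18.9 17.6 mid -0.7 | -38 -17.6 17.5 mid -0.1 | -34 -14.7 14.5 mid -0.1 | -30 -12.0 10.9 mid -0.5 | -26 -8.8 8.0 mid -0.4 | -22 -7.7 6.7 mid -0.5 | -18 -10.4 44.1 mid 16.9 | -14 -5.1 45.4 mid 20.2 | -10 32.0 46.5 mid 39.2 | 10 -46.4 -14.8 mid -30.6 | 14 -45.4 -8.4 mid -26.9 | 18 -44.0 -0.2 mid -22.1 | 22 -42.0 11.4 mid -15.3 | 26 -39.7 20.9 mid -9.4 | 30 -37.0 27.2 mid -4.9 | 34 -33.0 32.7 mid -0.1 | 38 -28.4 28.2 mid -0.1 | 
[0.4, -3.74, -0.18] [-0.0, -0.0, 11.5]
[1.47, -7.19, -0.18] [-0.0, -0.0, 22.9]
[3.21, -10.36, -0.18] [-0.0, -0.0, 34.4]
[5.54, -13.13, -0.18] [-0.0, -0.0, 45.9]
[8.22, -15.27, -0.18] [-0.0, -0.0, 56.7]
```

```bash
python3 -m handwheel '[[[-0.35,0.12,-1.9,-0.1,0,0,5.7],[-0.35,0.4,-3.7,-0.2,0,0,11.5],[-0.35,0.86,-5.5,-0.2,0,0,17.2],[-0.35,1.47,-7.2,-0.2,0,0,22.9],[-0.35,2.27,-8.8,-0.2,0,0,28.7],[-0.35,3.2,-10.35,-0.2,0,0,34.4],[-0.35,4.3,-11.8,-0.2,0,0,40.2],[-0.35,5.55,-13.1,-0.2,0,0,45.9],[-0.35,8.0,-15.1,-0.2,0,0,55.5],[-0.35,8.0,-15.1,-0.2,0,0,55.5]]]';python3 -c "
from h import *
print(fish('pics/l4.png')); prof('pics/l4.png',.36)
for t in (-.3,-.1,.1,.3,.5): plan(*knob(t,.181)[:2],.055,knob(t)[2])"
```

```text
time_s: 11.18
eef_pos: [0.4932, -0.0653, 0.0564]
eef_rot: [0.0, 0.812, 0.584, 0.0]
wrist_force: [0.6, 0.4, 1.1]
opening: 0.322
grasp_force: 0.0
{'area': np.uint64(29365), 'mean': array([0.0009, 0.0019]), 'eye': array([-0.0265, -0.0029]), 'eye_ang': np.float64(-0.039), 'pca': np.float64(0.078)}
-42 -7.0 3.6 mid -1.7 | -38 -5.7 26.4 mid 10.3 | -34 -4.0 33.9 mid 14.9 | -30 -2.6 24.4 mid 10.9 | -26 -1.1 19.2 mid 9.0 | -22 -1.9 42.4 mid 20.2 | -18 -6.9 44.1 mid 18.6 | -14 -22.6 13.2 mid -4.7 | -10 -22.7 46.5 mid 11.9 | -6 -22.7 14.6 mid -4.1 | -2 -22.1 47.5 mid 12.7 | 2 -21.5 14.0 mid -3.7 | 6 -19.2 13.9 mid -2.6 | 10 -20.3 13.9 mid -3.2 | 14 -20.8 12.3 mid -4.3 | 18 -20.3 10.8 mid -4.7 | 22 -20.5 9.3 mid -5.6 | 26 -19.5 5.9 mid -6.8 | 30 -18.2 3.7 mid -7.2 | 34 -16.1 -1.3 mid -8.7 | 
[0.27, 3.19, 0.15] [0.1, -0.0, -9.6]
[1.23, 6.67, 0.16] [0.1, 0.0, -21.1]
[2.86, 9.9, 0.16] [0.1, 0.0, -32.6]
[5.1, 12.73, 0.16] [0.1, 0.0, -44.0]
[7.86, 15.07, 0.17] [0.1, 0.0, -55.5]
```

```bash
python3 -c "
from h import *
prof('pics/l4.png',.08)"
```

```text
-42 -17.6 23.4 mid 2.9 | -38 -18.1 17.2 mid -0.4 | -34 -15.1 33.7 mid 9.3 | -30 -12.2 37.4 mid 12.6 | -26 -9.5 8.0 mid -0.8 | -22 -7.4 42.4 mid 17.5 | -18 -9.6 44.2 mid 17.3 | -14 -11.7 10.4 mid -0.7 | -10 -20.6 46.6 mid 13.0 | -6 -25.2 14.0 mid -5.6 | -2 -23.9 14.2 mid -4.9 | 2 -22.7 15.4 mid -3.6 | 6 -21.1 16.3 mid -2.4 | 10 -17.1 15.7 mid -0.7 | 14 -16.6 15.4 mid -0.6 | 18 -16.3 15.2 mid -0.5 | 22 -14.7 13.7 mid -0.5 | 26 -13.6 12.3 mid -0.7 | 30 -12.0 10.5 mid -0.8 | 34 -9.1 7.7 mid -0.7 | 38 -3.8 2.9 mid -0.5 |
```

The fish is at +0.08. I'll check the pointer direction, then swing back about one tooth.

```bash
python3 -c "
from h import *
c=camera('top'); im=ortho(c,*AX,.058,.11); h=cv2.cvtColor(im,cv2.COLOR_BGR2HSV); s=.22/560
yy,xx=np.mgrid[:560,:560]; R=np.hypot(xx-279.5,yy-279.5)*s
m=cv2.inRange(h,(15,90,90),(35,255,255)).astype(bool)&(R>.061)&(yy>279)
for a in comps(m,40):
    p=np.argwhere(cv2.connectedComponents(m.astype(np.uint8))[1]>0); print(a[0],ang(-(a[1]-279.5)[::-1]),a[2])
for lo in range(60,100,4):
    k=m&(R*1e3>=lo)&(R*1e3<lo+4)
    if k.any(): q=np.argwhere(k).mean(0)-279.5; print(lo,k.sum(),ang(-q))
"
```

```text
1943 0.003 [ 293  434   41   77 1943]
60 122 -0.005
64 205 -0.006
68 207 -0.005
72 205 -0.005
76 217 -0.004
80 353 0.005
84 399 0.012
88 292 -0.226
92 26 -1.273
96 19 -0.868
```

```bash
python3 -m handwheel '[[[-0.35,0.06,1.6,0.1,0,0,-4.8],[-0.35,0.27,3.2,0.1,0,0,-9.6],[-0.35,0.66,5,0.1,0,0,-15.3],[-0.35,1.23,6.7,0.1,0,0,-21.1],[-0.35,1.98,8.3,0.1,0,0,-26.9],[-0.35,1.98,8.3,0.1,0,0,-26.9]]]';python3 -c "
from h import *
for t in (-.11,-.22,-.25): plan(*knob(t,.181)[:2],.055,knob(t)[2])"
```

```text
time_s: 12.02
eef_pos: [0.5803, -0.073, 0.0547]
eef_rot: [0.0, 0.653, 0.757, 0.0]
wrist_force: [-0.7, 0.6, 0.0]
opening: 0.33
grasp_force: 0.0
[0.1, -2.08, -0.03] [0.0, 0.0, 6.3]
[0.43, -4.04, -0.03] [0.0, 0.0, 12.6]
[0.56, -4.57, -0.03] [0.0, 0.0, 14.3]
```

The pointer direction agrees with the stand yaw to within 0.005 rad. Now forward to about -0.22.

```bash
python3 -m handwheel '[[[-0.35,0.1,-2.1,0,0,0,6.3],[-0.35,0.25,-3.1,0,0,0,9.5],[-0.35,0.43,-4.0,0,0,0,12.6],[-0.35,0.43,-4.0,0,0,0,12.6]]]';python3 -c "
from h import *
print(fish('pics/l5.png')); prof('pics/l5.png',.03)
plan(*knob(-.25,.181)[:2],.055,knob(-.25)[2])"
```

```text
time_s: 12.52
eef_pos: [0.5389, -0.0748, 0.0552]
eef_rot: [0.001, 0.733, 0.68, 0.0]
wrist_force: [1.4, -1.6, 0.6]
opening: 0.323
grasp_force: 0.5
{'area': np.uint64(29523), 'mean': array([0.0009, 0.0018]), 'eye': array([-0.0266, -0.002 ]), 'eye_ang': np.float64(-0.073), 'pca': np.float64(0.04)}
-42 -18.1 16.5 mid -0.8 | -38 -18.9 16.7 mid -1.1 | -34 -15.8 33.8 mid 9.0 | -30 -12.7 37.5 mid 12.4 | -26 -9.7 40.3 mid 15.3 | -22 -7.3 42.3 mid 17.5 | -18 -9.9 44.1 mid 17.1 | -14 -11.9 10.1 mid -0.9 | -10 -19.7 46.5 mid 13.4 | -6 -25.3 13.9 mid -5.7 | -2 -24.4 14.7 mid -4.8 | 2 -22.3 15.8 mid -3.3 | 6 -21.2 16.4 mid -2.4 | 10 -19.3 15.8 mid -1.8 | 14 -16.6 15.5 mid -0.5 | 18 -16.0 15.4 mid -0.3 | 22 -15.0 14.1 mid -0.4 | 26 -13.5 12.6 mid -0.5 | 30 -11.5 11.3 mid -0.1 | 34 -8.4 8.2 mid -0.1 | 38 -3.4 3.9 mid 0.2 | 
[0.02, -0.47, 0.02] [0.0, 0.0, 1.7]
```

```bash
python3 -m handwheel '[[[-0.35,0.02,-0.35,0,0,0,1.2],[-0.35,0.04,-0.7,0,0,0,2.3],[-0.35,0.04,-0.7,0,0,0,2.3]]]';python3 -c "
from h import *
print(fish('pics/l6.png')); prof('pics/l6.png',0)"
```

```text
time_s: 12.95
eef_pos: [0.5329, -0.0741, 0.0553]
eef_rot: [0.001, 0.746, 0.666, 0.001]
wrist_force: [4.7, -2.3, -2.7]
opening: 0.323
grasp_force: 2.4
{'area': np.uint64(29518), 'mean': array([0.001 , 0.0018]), 'eye': array([-0.0267, -0.0011]), 'eye_ang': np.float64(-0.105), 'pca': np.float64(0.007)}
-42 -18.7 23.5 mid 2.4 | -38 -18.9 29.2 mid 5.2 | -34 -16.0 34.0 mid 9.0 | -30 -12.5 37.2 mid 12.4 | -26 -9.6 7.7 mid -0.9 | -22 -7.6 42.5 mid 17.5 | -18 -9.8 44.0 mid 17.1 | -14 -11.7 45.5 mid 16.9 | -10 -19.1 12.9 mid -3.1 | -6 -25.6 13.9 mid -5.8 | -2 -24.0 47.5 mid 11.8 | 2 -22.4 15.8 mid -3.3 | 6 -21.1 16.0 mid -2.6 | 10 -19.2 15.7 mid -1.8 | 14 -16.4 15.6 mid -0.4 | 18 -16.4 15.3 mid -0.6 | 22 -15.0 13.9 mid -0.6 | 26 -13.6 12.8 mid -0.4 | 30 -11.4 11.1 mid -0.2 | 34 -8.4 7.8 mid -0.3 | 38 -3.9 3.4 mid -0.2 |
```

```bash
python3 -m handwheel '[[[-0.35,0,-0.15,0,0,0,0.5],[-0.35,0,-0.15,0,0,0,0.5],[0.1,0,-0.1,0,0,0,0.5],[0.1,0,-0.1,0,0,0,0.5],[0.1,0,-0.1,0,0,0,0.5],[0.1,0,-0.1,-3,0,0,0.5],[0.1,0,-0.1,-6,0,0,0.5],[0.1,0,-0.1,-10,0,0,0.5],[0.1,0,-0.1,-12,0,0,0.5],[0.1,0,-0.1,-12,0,0,0.5]]]';python3 -m handwheel '[[[0.1,6,0,0,0,0,0],[0.1,12,0,0,0,0,0],[0.1,18,0,0,0,0,0],[0.1,18,0,0,0,0,0],[0.1,18,0,0,0,0,0]]]'; python3 -c "
from h import *
print(fish('pics/l7.png')); prof('pics/l7.png',0)
c=camera('top'); cv2.imwrite('pics/f.png',cv2.resize(ortho(c,.54,.03,.058,.15),(560,560)))"
```

```text
time_s: 14.25
eef_pos: [0.5319, -0.0738, 0.1767]
eef_rot: [0.002, 0.749, 0.663, 0.001]
wrist_force: [0.1, 0.0, 0.2]
opening: 0.554
grasp_force: 0.0
time_s: 14.88
eef_pos: [0.5519, 0.1051, 0.1735]
eef_rot: [-0.001, 0.749, 0.663, -0.001]
wrist_force: [-0.6, -0.7, -0.1]
opening: 0.55
grasp_force: 0.0
{'area': np.uint64(36079), 'mean': array([0.0018, 0.0257]), 'pca': np.float64(-0.216)}
-42 -23.0 0.1 mid -11.5 | -38 -29.0 -1.3 mid -15.1 | -34 -33.7 -2.2 mid -17.9 | -30 -37.0 -2.8 mid -19.9 | -26 -40.0 -3.6 mid -21.8 | -22 -42.2 42.5 mid 0.1 | -18 -43.9 -5.6 mid -24.8 | -14 -45.3 -6.2 mid -25.8 | -10 -46.4 -7.3 mid -26.9 | -6 -47.0 -8.2 mid -27.6 | -2 -47.3 -9.1 mid -28.2 | 2 -47.3 -9.9 mid -28.6 | 6 -46.9 -10.8 mid -28.8 | 10 -46.3 -11.6 mid -29.0 | 14 -45.3 -12.5 mid -28.9 | 18 -43.7 -13.4 mid -28.6 | 22 -41.9 -14.2 mid -28.1 | 26 -39.5 -15.1 mid -27.3 | 30 -36.6 -16.0 mid -26.3 | 34 -32.8 -16.8 mid -24.8 | 38 -28.3 -17.7 mid -23.0 |
```

View pics/f.png

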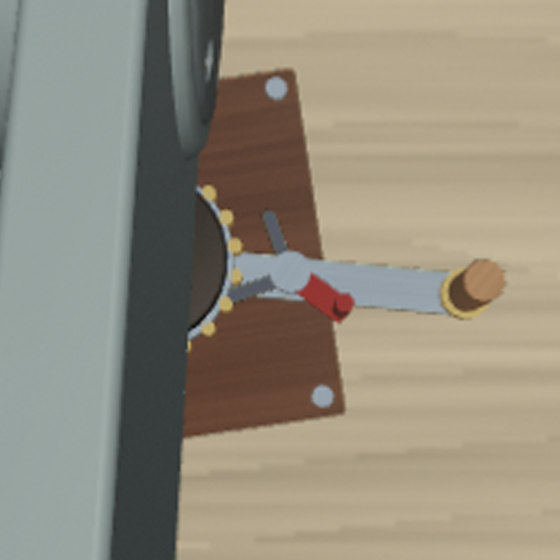

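I shifted the wrong way, so the arm is now over the lid, clear of it at z = 0.17 m. The pawl is still flipped (peg (343,303), below the arm line) and the crank is free. I'll move to -y for a final check.

```bash
python3 -m handwheel '[[[0.1,-6,0,-2,0,0,0],[0.1,-12,0,-4,0,0,0],[0.1,-18,0,-4,0,0,0],[0.1,-24,0,-4,0,0,0],[0.1,-32,0,-4,0,0,0],[0.1,-32,0,-4,0,0,0],[0.1,-32,0,-4,0,0,0]]]'; python3 -c "
from h import *
print(fish('pics/l8.png')); prof('pics/l8.png',0)"
```

```text
time_s: 15.85
eef_pos: [0.5128, -0.214, 0.2146]
eef_rot: [-0.0, 0.75, 0.661, 0.0]
wrist_force: [0.3, -0.2, 0.1]
opening: 0.551
grasp_force: 0.0
{'area': np.uint64(29143), 'mean': array([0.0009, 0.0019]), 'eye': array([-0.0267, -0.0009]), 'eye_ang': np.float64(-0.113), 'pca': np.float64(0.009)}
-42 -18.4 16.5 mid -1.0 | -38 -18.4 16.9 mid -0.7 | -34 -15.2 34.0 mid 9.4 | -30 -12.5 10.8 mid -0.8 | -26 -9.6 7.7 mid -0.9 | -22 -7.3 42.5 mid 17.6 | -18 -9.2 8.3 mid -0.4 | -14 -11.4 10.5 mid -0.5 | -10 -18.8 12.6 mid -3.1 | -6 -25.3 13.7 mid -5.8 | -2 -24.0 14.1 mid -4.9 | 2 -22.4 15.5 mid -3.4 | 6 -21.1 15.7 mid -2.7 | 10 -19.5 15.4 mid -2.0 | 14 -16.1 15.4 mid -0.4 | 18 -16.4 15.1 mid -0.7 | 22 -14.8 13.6 mid -0.6 | 26 -13.5 12.5 mid -0.5 | 30 -11.6 10.6 mid -0.5 | 34 -8.7 7.8 mid -0.4 | 38 -4.4 2.9 mid -0.8 |
```

View pics/l8.png

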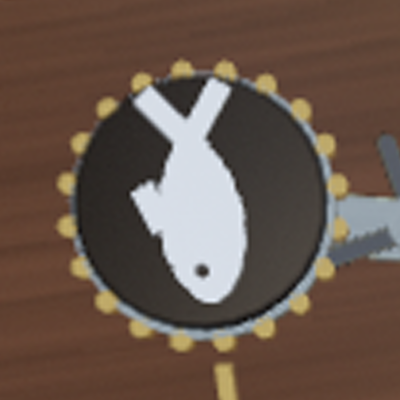

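The fish's nose at (212,302) lines up with the pointer tip at (224,365), and the heading error is about 0.00–0.01 rad. The gripper is clear, so I'll hand in.

```bash
python3 -c "
from bench import ctrl
print(ctrl.hand_in())"
```

```text
the job is handed in; nothing more can be done
None
```

The job is handed in: the pawl is flipped to its clockwise stop, the fish's head points at the brass pointer to within about 0.01 rad, the crank is released, and the lid was not touched; the robot's clock last read 15.85 s of the 67 s allowed.

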